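# Clear the inspection mat and show the portafilter to the camera

## Task

Clear the inspection mat: stack the blue case squarely on the grey case where that stands, then the orange case squarely on the blue one. Then take the portafilter by its neck out of the wooden rest and hold it still in the air with the centre of its head at the camera's focus point, head towards the lens, handle straight behind it, mouth up, and the head end tipped up about 20 degrees to show the underside. Finish while still holding it there, touched by the gripper alone, and leave the tamper, jug, jar and wrench where they are.

Things in the scene. Friction and masses are not known exactly. Their poses are not given: they have to be found in the camera images.
- camera: Fixed inspection camera, 250 mm tall: white box with a black lens tube on a steel post; foot and camera at x 0 to +90 mm. Before it, one piece with it, a black mat 170 (x) x 230 (y) x 3 mm at x -65 to -235. Origin on the table straight below the front of the lens; the lens looks level along -x (towards the robot), axis 220 mm above the table; z up.
- focus (a point): The camera's focus point, in empty air on the lens axis: 130 mm in front of the lens tube (at -130, 0, 220 mm in the camera's frame), 220 mm above the table, straight above the centre of the yellow ring (72 mm across) painted on the mat.
- grey_case: Closed grey plastic case, 100 (x) x 64 (y) x 45 mm high, 0.6 kg, loose, standing on the table, bottom case of the column. Origin at the centre of its underside, z up.
- blue_case: Closed blue plastic case with a flat lid, 92 (x) x 58 (y) x 40 mm high, about 0.25 to 0.5 kg, standing on the mat. Origin at the centre of its underside, z up.
- orange_case: Closed orange plastic case with a flat lid, 84 (x) x 52 (y) x 36 mm high, about 0.2 to 0.35 kg, standing on the mat. Origin at the centre of its underside, z up.
- rest: Fixed round wooden rest, 86 mm across, 35 mm high, with a round recess (72 mm across, floor 30 mm above the table) in which the portafilter's head sits. Origin at the centre of its underside; its yaw is that of the portafilter at the start.
- portafilter: Portafilter, 0.4 kg. Steel cup (head) 68 mm across, 80 over its lugs, 32 high, mouth up. Neck along -x: steel bar 16 wide (y), 14 high, x -34 to -84 mm, its centre line 21 above the underside. Black round handle on that line, to 27 thick, x -82 to -185. Origin: centre of the head's underside; x from handle to head, z out of the mouth. Centre of mass near x -19.
- head (a point): Centre of the portafilter's head: on its axis, 16 mm above its underside (0, 0, 16 mm in its frame). This point belongs at the focus point.
- neck (a point): Grip point on the portafilter's neck (-60, 0, 21 mm in its frame): flat sides 16 mm apart, square to its y.
- tamper: Bystander: steel hand tamper, 58 mm across, 88 mm high. Origin under its centre.
- pitcher: Bystander: steel milk jug with a handle, 76 mm across, 90 mm high. Origin under its centre.
- jar: Bystander: amber jar with a white cap, 56 mm across, 65 mm high. Origin under its centre.
- wrench: Bystander: steel wrench lying flat on the table between the robot and the mat, pointing sideways. Origin under its middle.

How it is judged:
By the outcome, as a careful person would: the job done as asked, in the order asked, and still so for the second after the job is handed in, while the arm keeps its last pose, push and grip.
It also fails if it takes over 69 s, if anything falls off the work surface, if the arm or the gripper's body presses on something with over 40 N, if the wrist force passes 120 N, or if a joint passes its speed limit or range.

## Robot

A 6-joint arm with a two-finger parallel gripper is mounted at the origin on the work surface. World frame = base frame: x ahead of the robot, y to its left, z up, the work surface at z = 0. Lengths are in m, angles in rad, forces in N, time in s.
With the tool pointing down it reaches from about 0.3 to 0.875 m from the base axis. Payload 6.4 kg.
Tool frame: the origin (TCP) lies midway between the tips of the shut fingers; the grasp point (between the pads) lies ctrl.grip_depth behind it (ctrl.grip_depth is the distance from the TCP to the grasp point, in m); x points along the fingers, y is the direction in which the jaws open and shut, and the axes are right-handed (so a half turn about x gives the same grasp; the last joint's range is limited). The gripper opens to 85 mm and grips with 20 to 120 N. Pads are 22 mm wide; open, the fingers measure 114 mm over their backs; the gripper's body (76 mm by 85 mm) begins 54 mm behind the grasp point. The pads swing forward as they close: fully open they stand 13 mm farther back than shut.
Start: joints at [-1.366, 0.181, 1.607, -0, 1.354, -0.206], TCP at [0.23, -0.527, 0.231] pointing down, gripper open.
Joint ranges: [-2.99, 2.99], [-0.89, 2.07], [0.3, 2.58], [-1.14, 4.28], [0, 2.63], [-3.12, 3.12]. Speed limits (rad/s): [2.57, 2.57, 3.01, 3.14, 3.14, 3.14].

## Interface

Orientations are given as a unit quaternion [w, x, y, z].
In Python, from bench import ctrl gives the robot as it stands.
- The arm moves only by the tool carry_out, never from a script. Its argument "motion" is one flat list of numbers, 7 for each row, row after row: the turn, a rotation vector about the tool's x, y, z in degrees, then the shift along the tool's x, y, z in m, then the gripper's target within -1 to 1 (shut at 1, half-way at 0, fully open at -1). A call has 1 to 10 rows; each row shifts and turns the pose as measured when the row begins, along the tool's axes as they then stand; what a row does not reach is not made up. A row lasts 1/10 s, in which the tool goes at most 50 mm and 8.59 degrees, less where a joint would pass 70% of its speed; a pose out of reach is approached as far as the arm can. A call with a gripper value outside its range is refused whole. The fingers move at their own pace and stop on an object; the grip force is fixed at half the most. Time passes only in rows, so rows that do not move let the fingers close. It gives the time, the measured TCP pose, the force and the opening at its end, in the units of the state.
- ctrl.get_obs(): the state, without advancing time (a new reading comes with each control period).
- ctrl.camera(name): name is "side" or "top"; returns the picture (400x640x3 uint8, blue, green, red); there is no depth.
- ctrl.camera_params(name): a dict with "mtx" (3x3 intrinsics, pixels), "pose" (4x4, takes a point from camera to world coordinates). Camera axes: x right, y down, z forward; pixel columns grow to the right and rows downward; lengths in m; the calibration is good to about 2 mm. A picture is of the moment at which its call begins. camera_params takes no time and is no camera call.
- ctrl.hand_in(): hands the job in, once; it reports no verdict.
Trained networks look in the newest picture that a camera, given by its name, has taken for a name from the list of things; names that differ only in an ending like _2 or _b are one class to them, and where a whole thing is asked for, a point or a joint stands for the part that bears it (a point fixed in the world has none). Each returns a list of dicts, best first, with "conf" (0 to 1); they miss things now and then, are a little off and sometimes report something else, mostly with a low value. They report only what shows in the picture. A call takes as long as a camera call.
- ctrl.boxes_of(camera, thing): "point" ([x, y, z] in m, in the coordinates of the camera as it stood for that picture, good to about 4 mm: the middle of the surface that is visible of it).
- ctrl.trace(camera, thing): "pixels" (400x640 bool, what is visible of it).
- ctrl.landmark_of(camera, thing): "point" ([x, y, z] in m, in the coordinates of the camera as it stood for that picture, good to about 4 mm: a listed point, or the origin of a listed thing).
The state is a dict: "time_s": time; "q": joint angles; "dq": joint speeds; "joint_efforts": joint torques, N m; "eef_pos": TCP position; "eef_rot": TCP orientation; "wrist_force": force on the tool from outside, world axes, zero at the start; "torque": the same for the moment, N m; "opening": opening from 0.0 (shut) to 1.0 (fully open).
Only numpy, scipy, OpenCV 4.12 (cv2) and the standard library are available. Lean on these libraries where they do the work, as an engineer would, in place of code of your own. Each camera call takes 0.05 s, during which the arm holds its last target. There are 200 camera calls.

## Working session

There is one attempt and no reset: what is moved stays moved. The work goes in short steps, Python scripts to look and compute and a tool call to move; the robot and the scene stay as the last step left them, time stands still between calls to the robot, and variables do not carry over. Pictures are saved under pics/ and viewed, about 8 in all and at most 12, crops included, and the job is handed in when it is done.

Besides the shell and the picture viewer there is one more tool, called after ">>>" in YAML: its name, and indented under it one key for each argument. carry_out: Moves the arm, as the interface text tells. Its arguments: {"type":"object","properties":{"motion":{"type":"array"}},"required":["motion"]}

```bash
mkdir -p pics; ls; cat > h.py <<'E'
import numpy as np, cv2
from scipy.spatial.transform import Rotation as R
from bench import ctrl
P={n:ctrl.camera_params(n) for n in("side","top")}
def w(cam,p): T=np.array(P[cam]["pose"]); return T[:3,:3]@np.array(p)+T[:3,3]
def rot(q): return R.from_quat([q[1],q[2],q[3],q[0]])
def proj(cam,p):
    T=np.array(P[cam]["pose"]); c=T[:3,:3].T@(np.array(p)-T[:3,3]); u=np.array(P[cam]["mtx"])@c; return u[:2]/u[2]
E
python3 - <<'E'
from h import *
o=ctrl.get_obs(); print(o, ctrl.grip_depth)
for c in P:
    print(c,np.round(P[c]["mtx"],1).tolist(),np.round(P[c]["pose"],3).tolist())
    cv2.imwrite(f"pics/{c}0.png",ctrl.camera(c))
    for t in "camera focus grey_case blue_case orange_case rest portafilter head neck tamper pitcher jar wrench".split():
        l=ctrl.landmark_of(c,t)
        print(c,t,[(np.round(w(c,d["point"])*1000).astype(int).tolist(),round(d["conf"],2)) for d in l[:2]])
print(ctrl.get_obs()["time_s"])
E
```

```text
pics
{'time_s': 0.0, 'q': array([-1.36629719e+00,  1.81567770e-01,  1.60801170e+00, -5.66458096e-06,
        1.35381356e+00, -2.06303441e-01]), 'dq': array([ 7.38197984e-05,  5.97280774e-04,  1.28930512e-03,  1.01997638e-04,
       -4.17618886e-04,  7.41748691e-04]), 'joint_efforts': array([ 8.10202237e-04, -4.44867110e+01, -3.51334405e+01, -3.73658859e-04,
        8.96408572e-03,  9.52143921e-06]), 'eef_pos': array([ 0.22951967, -0.52659344,  0.23036735]), 'eef_rot': array([-0.14358535, -0.69224109, -0.14485842,  0.69224386]), 'wrist_force': array([-0.60662144, -0.53462137,  0.13213562]), 'torque': array([-0.0042412 ,  0.03377055,  0.03050259]), 'opening': 1.006079022677369} 0.0187
side [[472.0, 0.0, 312.2], [0.0, 472.0, 194.1], [0.0, 0.0, 1.0]] [[-0.991, -0.106, 0.085, 0.482], [-0.136, 0.773, -0.619, 0.715], [-0.001, -0.625, -0.78, 1.031], [0.0, 0.0, 0.0, 1.0]]
side camera [([434, 357, 51], 0.44)]
side focus []
side grey_case [([469, -312, 1], 0.61), ([398, 6, 1], 0.54)]
side blue_case [([660, 36, 6], 0.97)]
side orange_case [([658, -92, 1], 0.69)]
side rest [([492, 340, 1], 0.81)]
[... 346 characters left out ...]
.4], [0.0, 0.0, 1.0]] [[-0.024, -0.997, 0.068, 0.528], [-0.999, 0.022, -0.03, 0.022], [0.029, -0.069, -0.997, 1.234], [0.0, 0.0, 0.0, 1.0]]
top camera [([809, -41, 0], 0.56)]
top focus [([676, -33, 216], 0.82)]
top grey_case [([470, -309, 0], 0.64), ([660, -89, 3], 0.46)]
top blue_case [([661, 35, 3], 0.72)]
top orange_case [([659, -91, 3], 0.56)]
top rest [([492, 339, -1], 0.8)]
top portafilter [([492, 336, 27], 0.79)]
top head [([492, 339, 46], 0.94), ([401, 10, 0], 0.26)]
top neck [([434, 351, 53], 0.89), ([745, 247, 0], 0.3)]
top tamper [([652, -375, 1], 0.74)]
top pitcher [([650, 351, 2], 0.66)]
top jar [([745, 246, -2], 0.74)]
top wrench [([400, 7, 1], 0.56), ([661, -88, 7], 0.44)]
1.4
```

View pics/top0.png

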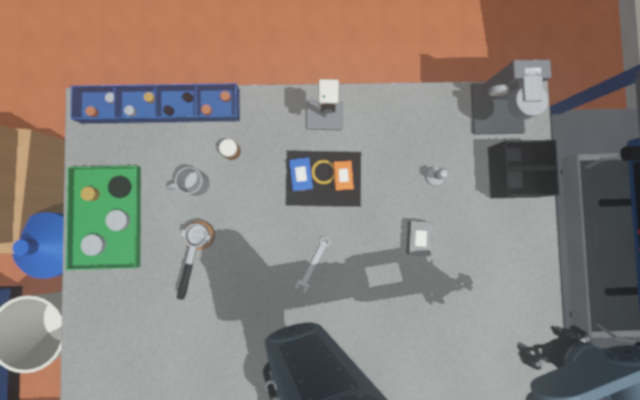

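View pics/side0.png

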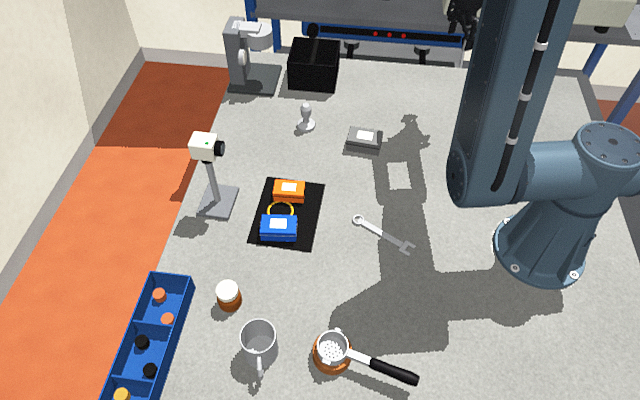

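The networks and the pictures agree: in the top view blue is at (301,173), orange at (344,175), grey at (420,237) and the portafilter head at (197,235) with its handle towards (183,290). The side view matches. Next I refine yaws and positions by fitting the known outlines.

```bash
cat > fit.py <<'E'
from h import *
from scipy.optimize import minimize
S=4
def sil(cam,pts):
    q=np.array([proj(cam,p) for p in pts]); h=cv2.convexHull(((q+.5)*S*16-8).round().astype(np.int32))
    m=np.zeros((400*S,640*S),np.uint8); cv2.fillConvexPoly(m,h,255,shift=4)
    return cv2.resize(m,(640,400),interpolation=cv2.INTER_AREA)/255.
def corners(p,dx,dy,z0,z1,cx=0):
    c,s=np.cos(p[2]),np.sin(p[2])
    return [(p[0]+c*(cx+a*dx/2)-s*b*dy/2,p[1]+s*(cx+a*dx/2)+c*b*dy/2,z) for a in(-1,1) for b in(-1,1) for z in(z0,z1)]
def fit(masks,x0,*dim):
    f=lambda v:sum(np.abs(sil(c,corners((v[0]/100,v[1]/100,v[2]/10),*dim))-m).sum() for c,m in masks.items())
    s0=np.array([x0[0]*100,x0[1]*100,x0[2]*10]); best=None
    for _ in range(2):
        r=minimize(f,s0,method="Nelder-Mead",options=dict(initial_simplex=s0+np.array([[0,0,0],[.6,0,0],[0,.6,0],[0,0,1.2]]),maxfev=150)); s0=r.x
    return np.round([r.x[0]*10,r.x[1]*10,np.degrees(r.x[2]/10)],1),round(r.fun,1),[int(m.sum()) for m in masks.values()]
def tr(c,t,near):
    l=ctrl.trace(c,t); 
    l=sorted(l,key=lambda d:np.linalg.norm(np.argwhere(d["pixels"]).mean(0)[::-1]-proj(c,near)))
    return l[0]["pixels"].astype(float)
E
python3 - <<'E'
from fit import *
ims={c:ctrl.camera(c) for c in P}
for t,x0,d in (("grey_case",(.470,-.311,0),(.1,.064,0,.045)),("blue_case",(.661,.036,0),(.092,.058,.003,.043)),("orange_case",(.659,-.09,0),(.084,.052,.003,.039))):
    ms={}
    for c in P:
        try: ms[c]=tr(c,t,(*x0[:2],.02))
        except IndexError: print("none",c,t)
    for k in ms: print(t,k,fit({k:ms[k]},x0,*d))
    print(t,"both",fit(ms,x0,*d))
ms={}
for c in P:
    d=(ims[c].max(2)<45).astype(np.uint8); u=proj(c,(.66,-.03,0))
    n,lab,st,ce=cv2.connectedComponentsWithStats(d)
    k=min((i for i in range(1,n) if st[i,4]>300),key=lambda i:np.linalg.norm(ce[i]-u))
    pts=np.argwhere(lab==k)[:,::-1].copy(); m=np.zeros((400,640),np.uint8); cv2.fillConvexPoly(m,cv2.convexHull(pts.astype(np.int32)),1); ms[c]=m.astype(float); print(c,st[k])
for k in ms: print("camera",k,fit({k:ms[k]},(.806,-.035,0),.17,.23,0,.003,-.15))
print("camera",fit(ms,(.806,-.035,0),.17,.23,0,.003,-.15))
for c in P: # portafilter axis
    for t in("head","neck"): print(c,t,[np.round(w(c,d["point"])*1000,1).tolist() for d in ctrl.landmark_of(c,t)[:1]])
    m=tr(c,"portafilter",(.46,.345,.05)); v=np.argwhere(m>0)[:,::-1]
    T=np.array(P[c]["pose"]); K=np.linalg.inv(P[c]["mtx"])
    r=(T[:3,:3]@K@np.c_[v,np.ones(len(v))].T).T; x=T[:3,3]+r*((.051-T[2,3])/r[:,2])[:,None]
    hd=x[np.hypot(*(x[:,:2]-[.492,.339]).T)>.09]; dd=hd.mean(0)-[.492,.339,0]; 
    u,s,vt=np.linalg.svd(hd[:,:2]-hd[:,:2].mean(0)); print(c,"handle",np.round(hd.mean(0)*1000,1),"yaw from head",np.degrees(np.arctan2(-dd[1],-dd[0])).round(1),"pca",vt[0].round(3),len(hd))
    q=(x*1000); far=q[np.argmax(np.hypot(*(x[:,:2]-[.492,.339]).T))]; print("far",far.round(0))
    ring=(ims[c][...,2].astype(int)>150)&(ims[c][...,1]>110)&(ims[c][...,0]<100); rv=np.argwhere(ring)[:,::-1]
    r=(T[:3,:3]@K@np.c_[rv,np.ones(len(rv))].T).T; x=T[:3,3]+r*((.003-T[2,3])/r[:,2])[:,None]
    x=x[np.hypot(*(x[:,:2]-[.66,-.03]).T)<.05]; print("ring",len(x),(x.min(0)*1000).round(),(x.max(0)*1000).round())
print(ctrl.get_obs()["time_s"])
E
```

```text
grey_case side (array([ 464.5, -311.3,   -4. ]), np.float64(55.7), [836])
grey_case top (array([ 465.7, -313.1,   -5.6]), np.float64(38.3), [867])
grey_case both (array([ 465.5, -312.7,   -5.8]), np.float64(103.6), [836, 867])
blue_case side (array([662.3,  36.9,   5.3]), np.float64(49.7), [972])
blue_case top (array([663.1,  35.8,   3.2]), np.float64(103.4), [537])
blue_case both (array([662.1,  37. ,   5.4]), np.float64(154.1), [972, 537])
orange_case side (array([656.1, -88.3,   3. ]), np.float64(47.4), [692])
orange_case top (array([657.1, -90.7,   5.1]), np.float64(41.6), [568])
orange_case both (array([656.9, -90.1,   4.9]), np.float64(102.1), [692, 568])
side [ 247  177   77   75 2068]Traceback (most recent call last):
  File "<stdin>", line 14, in <module>
ValueError: min() iterable argument is empty
```

```bash
python3 - <<'E'
from fit import *
ims={c:ctrl.camera(c) for c in P}
ms={}
for c in P:
    u=proj(c,(.66,-.03,0)); 
    d=(ims[c].max(2)<(70 if c=="top" else 50)).astype(np.uint8)
    d[ims[c].astype(int).ptp(2)>60 if False else (np.ptp(ims[c].astype(int),axis=2)>60)]=1
    yy,xx=np.mgrid[:400,:640]; d[np.hypot(xx-u[0],yy-u[1])>65]=0
    n,lab,st,ce=cv2.connectedComponentsWithStats(d); k=1+st[1:,4].argmax()
    pts=np.argwhere(lab==k)[:,::-1].copy(); m=np.zeros((400,640),np.uint8); cv2.fillConvexPoly(m,cv2.convexHull(pts.astype(np.int32)),1); ms[c]=m.astype(float); print(c,st[k])
for k in ms: print("camera",k,fit({k:ms[k]},(.806,-.035,0),.17,.23,0,.003,-.15))
print("camera",fit(ms,(.806,-.035,0),.17,.23,0,.003,-.15))
for c in P:
    for t in("head","neck","focus","camera"): print(c,t,[np.round(w(c,d["point"])*1000,1).tolist() for d in ctrl.landmark_of(c,t)[:1]])
    m=tr(c,"portafilter",(.46,.345,.05)); v=np.argwhere(m>0)[:,::-1]
    T=np.array(P[c]["pose"]); K=np.linalg.inv(P[c]["mtx"])
    r=(T[:3,:3]@K@np.c_[v,np.ones(len(v))].T).T; x=T[:3,3]+r*((.051-T[2,3])/r[:,2])[:,None]
    hd=x[np.hypot(*(x[:,:2]-[.492,.339]).T)>.09]; dd=hd.mean(0)-[.492,.339,0]
    u,s,vt=np.linalg.svd(hd[:,:2]-hd[:,:2].mean(0)); print(c,"handle",np.round(hd.mean(0)*1000,1),"yaw",np.degrees(np.arctan2(-dd[1],-dd[0])).round(1),"pca",np.degrees(np.arctan2(vt[0,1],vt[0,0])).round(1),len(hd))
    ring=(ims[c][...,2].astype(int)>130)&(ims[c][...,1]>100)&(ims[c][...,0]<90); rv=np.argwhere(ring)[:,::-1]
    r=(T[:3,:3]@K@np.c_[rv,np.ones(len(rv))].T).T; x=T[:3,3]+r*((.003-T[2,3])/r[:,2])[:,None]
    x=x[np.hypot(*(x[:,:2]-[.66,-.03]).T)<.05]; 
    if len(x): print("ring",len(x),(x.min(0)*1000).round(),(x.max(0)*1000).round())
print(ctrl.get_obs()["time_s"])
E
```

```text
side [ 247  177   77   75 3819]
top [312 160  42  31 604]
camera side (array([803.4, -39. ,  -2.2]), np.float64(87.4), [4326])
camera top (array([825.6, -59. ,  21. ]), np.float64(3034.5), [1115])
camera (array([803.3, -39. ,  -2.3]), np.float64(3176.1), [4326, 1115])
side head [[488.4, 343.4, 46.6]]
side neck [[434.6, 356.8, 47.5]]
side focus []
side camera [[802.4, -36.7, 2.1]]
side handle [357.5 376.1  51. ] yaw -15.4 pca 165.6 631
ring 82 [637. -67.   3.] [709. -20.   3.]
top head [[490.8, 338.5, 42.7]]
top neck [[434.1, 356.3, 51.6]]
top focus [[678.3, -31.0, 220.1]]
top camera [[806.6, -41.2, -0.5]]
top handle [357.2 374.9  51. ] yaw -14.9 pca 164.9 319
ring 194 [631. -72.   3.] [709.   0.   3.]
2.4
```

```bash
cat > plan.py <<'E'
# plan.py x y z(mm, TCP) yaw tilt(deg) n grip : rows from the present pose
import sys; from h import *
x,y,z,yaw,tilt,n,g=map(float,sys.argv[1:8]); n=int(n)
o=ctrl.get_obs(); p=o["eef_pos"]; R0=rot(o["eef_rot"])
B=R.from_euler("z",yaw,degrees=True)*R.from_euler("y",-tilt,degrees=True)
M=B.as_matrix(); c=[]
for s in(1,-1):
    X=-M[:,2]; Y=s*M[:,1]; c.append(R.from_matrix(np.c_[X,Y,np.cross(X,Y)]))
Rt=min(c,key=lambda r:(R0.inv()*r).magnitude())
rv=(R0.inv()*Rt).as_rotvec(); d=(np.array([x,y,z])/1000-p)/n
print("t",round(o["time_s"],2),"pos",(p*1000).round(1),"q",np.round(o["q"],2),"open",round(o["opening"],3),"F",np.round(o["wrist_force"],1),"dist",(d*n*1000).round(1),"rot",np.degrees(rv).round(1))
f=[]
for k in range(n):
    Rk=R0*R.from_rotvec(rv*k/n); f.append(",".join(f"{v:g}" for v in [*(np.degrees(rv)/n).round(2)+0,*Rk.inv().apply(d).round(4)+0,g]))
print(", ".join(f))
E
python3 plan.py 662 37 150 5 0 18 -1
```

```text
t 2.4 pos [ 229.7 -527.2  231.3] q [-1.37  0.18  1.61  0.    1.35 -0.21] open 1.003 F [-0.7 -0.2 -0.2] dist [432.3 564.2 -81.3] rot [18.5 -0.   0. ]
1.03,0,0,0.0045,-0.0191,-0.0345,-1, 1.03,0,0,0.0045,-0.0198,-0.0342,-1, 1.03,0,0,0.0045,-0.0204,-0.0338,-1, 1.03,0,0,0.0045,-0.021,-0.0335,-1, 1.03,0,0,0.0045,-0.0216,-0.0331,-1, 1.03,0,0,0.0045,-0.0222,-0.0327,-1, 1.03,0,0,0.0045,-0.0227,-0.0323,-1, 1.03,0,0,0.0045,-0.0233,-0.0319,-1, 1.03,0,0,0.0045,-0.0239,-0.0314,-1, 1.03,0,0,0.0045,-0.0245,-0.031,-1, 1.03,0,0,0.0045,-0.025,-0.0306,-1, 1.03,0,0,0.0045,-0.0256,-0.0301,-1, 1.03,0,0,0.0045,-0.0261,-0.0296,-1, 1.03,0,0,0.0045,-0.0266,-0.0292,-1, 1.03,0,0,0.0045,-0.0271,-0.0287,-1, 1.03,0,0,0.0045,-0.0277,-0.0282,-1, 1.03,0,0,0.0045,-0.0282,-0.0277,-1, 1.03,0,0,0.0045,-0.0286,-0.0272,-1
```

>>> carry_out:
  motion: [1,0,0,0.004,-0.02,-0.034,-1,1,0,0,0.004,-0.02,-0.034,-1,1,0,0,0.004,-0.021,-0.034,-1,1,0,0,0.004,-0.021,-0.033,-1,1,0,0,0.004,-0.022,-0.033,-1,1,0,0,0.004,-0.022,-0.033,-1,1,0,0,0.004,-0.023,-0.032,-1,1,0,0,0.004,-0.023,-0.032,-1,1,0,0,0.004,-0.024,-0.031,-1,1,0,0,0.004,-0.024,-0.031,-1]

```text
time_s: 3.4
eef_pos: [0.4747, -0.2077, 0.191]
eef_rot: [0.08, 0.704, 0.075, -0.702]
wrist_force: [1.0, -0.2, 0.1]
opening: 1.005
```

```bash
python3 plan.py 662 37 150 5 0 10 -1
```

```text
t 3.4 pos [ 474.7 -207.7  191. ] q [-0.64  0.09  1.79 -0.    1.25  0.71] open 1.005 F [ 1.  -0.2  0.1] dist [187.3 244.7 -41. ] rot [ 7.6 -0.1 -0.4]
0.76,-0.01,-0.04,0.004,-0.0198,-0.0236,-1, 0.76,-0.01,-0.04,0.004,-0.0201,-0.0233,-1, 0.76,-0.01,-0.04,0.004,-0.0204,-0.0231,-1, 0.76,-0.01,-0.04,0.004,-0.0207,-0.0228,-1, 0.76,-0.01,-0.04,0.004,-0.021,-0.0225,-1, 0.76,-0.01,-0.04,0.004,-0.0213,-0.0222,-1, 0.76,-0.01,-0.04,0.0041,-0.0216,-0.022,-1, 0.76,-0.01,-0.04,0.0041,-0.0219,-0.0217,-1, 0.76,-0.01,-0.04,0.0041,-0.0222,-0.0214,-1, 0.76,-0.01,-0.04,0.0041,-0.0225,-0.0211,-1
```

>>> carry_out:
  motion: [0.8,0,0,0.005,-0.021,-0.024,-1,0.8,0,0,0.005,-0.021,-0.024,-1,0.8,0,0,0.005,-0.021,-0.024,-1,0.8,0,0,0.005,-0.021,-0.023,-1,0.8,0,0,0.005,-0.022,-0.023,-1,0.8,0,0,0.005,-0.022,-0.023,-1,0.8,0,0,0.005,-0.022,-0.023,-1,0.8,0,0,0.005,-0.022,-0.022,-1,0.8,0,0,0.005,-0.012,-0.012,-1,0,0,0,0,0,0,-1]

```text
time_s: 4.4
eef_pos: [0.6484, 0.0212, 0.1433]
eef_rot: [0.036, 0.708, 0.031, -0.705]
wrist_force: [-1.4, -0.1, -0.8]
opening: 1.003
```

```bash
python3 plan.py 662 37 60 5 0 5 -1; python3 - <<'E'
from fit import *
for c in P:
    cv2.imwrite(f"pics/{c}1.png",ctrl.camera(c)); 
    for t in ("blue_case","orange_case"): print(c,t,[(np.round(w(c,d["point"])*1000).astype(int).tolist(),round(d["conf"],2)) for d in ctrl.landmark_of(c,t)[:1]])
E
```

```text
t 4.4 pos [648.4  21.2 143.3] q [-0.15  0.42  1.49 -0.01  1.23  1.33] open 1.003 F [-1.4 -0.1 -0.8] dist [ 13.6  15.8 -83.3] rot [ 0.4 -0.3 -0.4]
0.08,-0.06,-0.08,0.0167,-0.003,-0.0029,-1, 0.08,-0.06,-0.08,0.0167,-0.003,-0.0029,-1, 0.08,-0.06,-0.08,0.0167,-0.003,-0.003,-1, 0.08,-0.06,-0.08,0.0167,-0.003,-0.003,-1, 0.08,-0.06,-0.08,0.0167,-0.0029,-0.003,-1
side blue_case [([662, 41, 3], 0.65)]
side orange_case [([660, -90, 3], 0.61)]
top blue_case [([662, -87, 5], 0.69)]
top orange_case [([658, -88, 4], 0.57)]
```

>>> carry_out:
  motion: [0.4,-0.2,-0.4,0.01,-0.008,-0.007,-1,0,0,0,0.015,-0.006,-0.005,-1,0,0,0,0.02,-0.002,-0.002,-1,0,0,0,0.02,0,0,-1,0,0,0,0.01,0,0,-1,0,0,0,0,0,0,-1]

```text
time_s: 5.3
eef_pos: [0.6616, 0.0354, 0.064]
eef_rot: [0.028, 0.707, 0.028, -0.706]
wrist_force: [0.1, -0.3, 0.9]
opening: 1.002
```

```bash
python3 plan.py 662 37 12 5 0 4 -1; python3 - <<'E'
from h import *
cv2.imwrite("pics/side2.png",cv2.resize(ctrl.camera("side")[130:290,170:390],None,fx=3.5,fy=3.5,interpolation=cv2.INTER_CUBIC))
E
```

```text
t 5.3 pos [661.6  35.4  64. ] q [-0.13  0.55  1.48  0.    1.11  1.37] open 1.002 F [ 0.1 -0.3  0.9] dist [  0.4   1.6 -52. ] rot [-0.4 -0.2 -0. ]
-0.1,-0.04,0,0.013,-0.0004,-0.0001,-1, -0.1,-0.04,0,0.013,-0.0004,-0.0001,-1, -0.1,-0.04,0,0.013,-0.0004,-0.0001,-1, -0.1,-0.04,0,0.013,-0.0004,-0.0001,-1
```

View pics/side2.png

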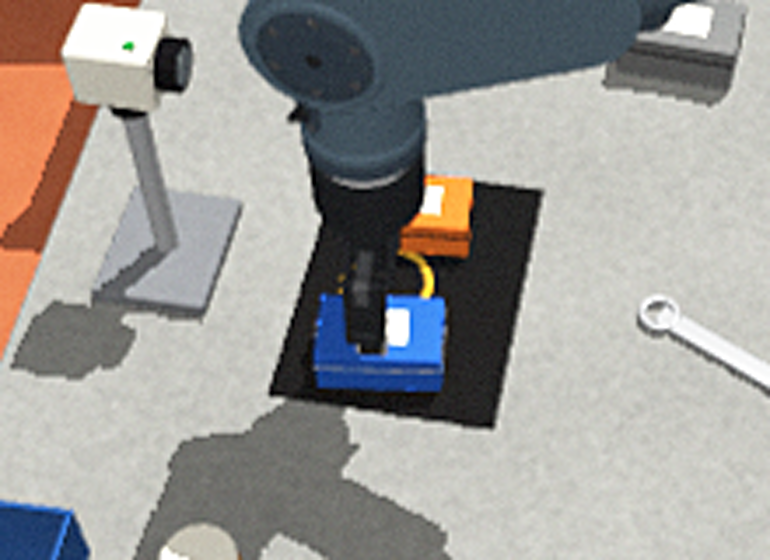

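The gripper is above blue, with the near finger at crop (368,320), centred on the case at (380,340). I descend and close.

>>> carry_out:
  motion: [-0.4,0,0,0.014,-0.002,0,-1,0,0,0,0.016,0,0,-1,0,0,0,0.014,0,0,-1,0,0,0,0.006,0,0,-1,0,0,0,0,0,0,1,0,0,0,0,0,0,1,0,0,0,0,0,0,1,0,0,0,0,0,0,1,0,0,0,0,0,0,1,0,0,0,0,0,0,1]

```text
time_s: 6.35
eef_pos: [0.6632, 0.0372, 0.0122]
eef_rot: [0.031, 0.709, 0.031, -0.704]
wrist_force: [1.2, 0.1, -3.2]
opening: 0.671
```

>>> carry_out:
  motion: [0,0,0,0,0,0,1,0,0,0,0,0,0,1,0,0,0,0,0,0,1]

```text
time_s: 6.65
eef_pos: [0.6632, 0.0372, 0.0121]
eef_rot: [0.031, 0.709, 0.031, -0.704]
wrist_force: [0.1, -0.4, -3.8]
opening: 0.668
```

>>> carry_out:
  motion: [0,0,0,-0.02,0,0,1,0,0,0,-0.035,0,0,1,0,0,0,-0.04,0,0,1,0,0,0,-0.03,0,0,1]

```text
time_s: 7.05
eef_pos: [0.656, 0.0379, 0.1318]
eef_rot: [-0.03, -0.702, -0.032, 0.711]
wrist_force: [-0.4, -0.4, -3.1]
opening: 0.666
```

```bash
python3 plan.py 465 -312 130 -5.5 0 10 1; python3 - <<'E'
from fit import *
d=(.1,.064,0,.045); out=[]
for c in P:
    im=ctrl.camera(c); m=tr(c,"grey_case",(.467,-.311,.02)); print(c,fit({c:m},(.467,-.311,-.08),*d))
    print([(np.round(w(c,d["point"])*1000).astype(int).tolist(),round(d["conf"],2)) for d in ctrl.landmark_of(c,"grey_case")[:1]])
    u=proj(c,(.467,-.311,.02)).astype(int); h=im.copy()
    S=8; x0,y0=u-[40,30]; cr=cv2.resize(im[y0:y0+60,x0:x0+80],None,fx=S,fy=S,interpolation=cv2.INTER_NEAREST)[:, :400 if 0 else None]
    for z in (0,.045):
        q=np.array([proj(c,p) for p in corners((.4655,-.3125,np.radians(-5.5)),.1,.064,z,z+.001) if p[2]==z])[[0,1,3,2]]
        cv2.polylines(cr,[(((q-[x0,y0]+.5)*S)).round().astype(np.int32)],True,(0,0,255) if z else (0,255,0),1)
    out.append(cv2.resize(cr,(400,300)))
cv2.imwrite("pics/grey.png",np.hstack(out))
E
```

```text
t 7.05 pos [656.   37.9 131.8] q [-0.12  0.46  1.46 -0.    1.24  1.36] open 0.666 F [-0.4 -0.4 -3.1] dist [-191.  -349.9   -1.8] rot [10.5  0.7  0.1]
1.05,0.07,0.01,0.0004,0.0332,0.0221,1, 1.05,0.07,0.01,0.0003,0.0336,0.0215,1, 1.05,0.07,0.01,0.0003,0.034,0.0208,1, 1.05,0.07,0.01,0.0003,0.0344,0.0202,1, 1.05,0.07,0.01,0.0003,0.0347,0.0196,1, 1.05,0.07,0.01,0.0003,0.0351,0.0189,1, 1.05,0.07,0.01,0.0002,0.0354,0.0183,1, 1.05,0.07,0.01,0.0002,0.0357,0.0177,1, 1.05,0.07,0.01,0.0002,0.0361,0.017,1, 1.05,0.07,0.01,0.0002,0.0364,0.0163,1
side (array([ 463.9, -312.6,   -4.1]), np.float64(70.7), [818])
[([471, -311, 0], 0.56)]
top (array([ 465.9, -312.7,   -5.4]), np.float64(41.7), [847])
[([467, -312, -4], 0.88)]
```

View pics/grey.png

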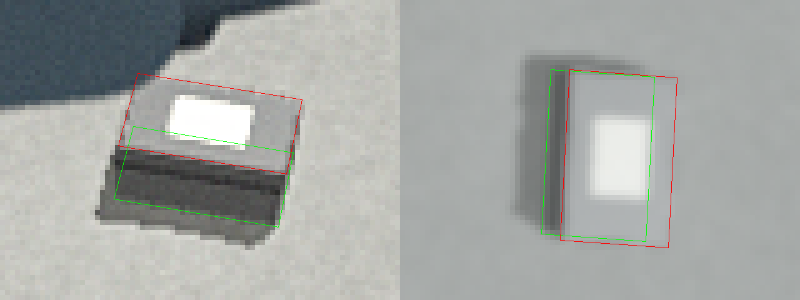

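The outline matches grey's edges in both crops, and the label centre at top crop (621,158) is the outline's centre. I use grey ≈ (466,-312.5), yaw -5.

>>> carry_out:
  motion: [1,0,0,0,0.034,0.022,1,1,0,0,0,0.034,0.022,1,1,0,0,0,0.034,0.021,1,1,0,0,0,0.035,0.021,1,1,0,0,0,0.035,0.02,1,1,0,0,0,0.035,0.02,1,1,0,0,0,0.036,0.019,1,1,0,0,0,0.036,0.018,1,1,0,0,0,0.036,0.018,1,1,0,0,0,0.02,0.01,1]

```text
time_s: 8.35
eef_pos: [0.4479, -0.3007, 0.1041]
eef_rot: [0.037, -0.688, 0.024, 0.724]
wrist_force: [0.6, 0.3, -4.6]
opening: 0.664
```

>>> carry_out:
  motion: [0,0,0,0,0,0,1,0,0,0,0,0,0,1]

```text
time_s: 8.55
eef_pos: [0.4441, -0.3018, 0.1]
eef_rot: [0.041, -0.686, 0.024, 0.726]
wrist_force: [-0.0, 0.5, -4.4]
opening: 0.667
```

```bash
python3 plan.py 467 -312.5 90 -5 0 3 1
```

```text
t 8.55 pos [ 444.1 -301.8  100. ] q [-0.81  0.29  1.76 -0.02  1.15  0.87] open 0.667 F [-0.   0.5 -4.4] dist [ 22.9 -10.7 -10. ] rot [-0.3  3.3  1.2]
-0.1,1.08,0.4,0.0028,0.0029,-0.0081,1, -0.1,1.08,0.4,0.003,0.0029,-0.008,1, -0.1,1.08,0.4,0.0032,0.0029,-0.008,1
```

>>> carry_out:
  motion: [-0.1,1.5,0.6,0.0,0.003,-0.008,1,-0.1,1.2,0.4,0,0.003,-0.008,1,0,0.6,0.2,0,0.003,-0.006,1,0,0,0,0,0,0,1]

```text
time_s: 8.95
eef_pos: [0.4676, -0.3095, 0.0963]
eef_rot: [-0.03, 0.708, -0.029, -0.705]
wrist_force: [-0.4, 0.7, -4.8]
opening: 0.671
```

```bash
python3 plan.py 467 -312.5 70 -5 0 3 1
```

```text
t 8.95 pos [ 467.6 -309.5   96.3] q [-0.8   0.31  1.75  0.    1.08  0.85] open 0.671 F [-0.4  0.7 -4.8] dist [ -0.6  -3.  -26.3] rot [ 0.2 -0.2  0.1]
0.06,-0.06,0.04,0.0088,0.001,0.0001,1, 0.06,-0.06,0.04,0.0088,0.001,0.0001,1, 0.06,-0.06,0.04,0.0088,0.001,0.0001,1
```

>>> carry_out:
  motion: [0.2,-0.2,0,0.01,0.002,0,1,0,0,0,0.01,0.001,0,1,0,0,0,0.008,0,0,1,0,0,0,0.003,0,0,1,0,0,0,0,0,0,1]

```text
time_s: 9.45
eef_pos: [0.4675, -0.3113, 0.0619]
eef_rot: [0.031, -0.706, 0.029, 0.707]
wrist_force: [-0.3, -0.3, -3.3]
opening: 0.669
```

```bash
python3 plan.py 467 -312.5 55 -5 0 3 1; python3 - <<'E'
from fit import *
for c in P:
    im=ctrl.camera(c); cv2.imwrite(f"pics/{c}3.png",im)
    for t,x0,d in (("blue_case",(.466,-.312,-.08),(.092,.058,.058,.098)),("grey_case",(.466,-.312,-.08),(.1,.064,0,.045))):
        print(c,t,[(np.round(w(c,d["point"])*1000).astype(int).tolist(),round(d["conf"],2)) for d in ctrl.landmark_of(c,t)[:1]])
E
```

```text
t 9.45 pos [ 467.5 -311.3   61.9] q [-0.8   0.37  1.76  0.    1.02  0.86] open 0.669 F [-0.3 -0.3 -3.3] dist [-0.5 -1.2 -6.9] rot [0.1 0.1 0.2]
0.02,0.04,0.06,0.0023,0.0004,0.0001,1, 0.02,0.04,0.06,0.0023,0.0004,0.0001,1, 0.02,0.04,0.06,0.0023,0.0004,0.0001,1
side blue_case [([465, -310, 54], 0.64)]
side grey_case [([465, -315, 2], 0.65)]
top blue_case [([467, -309, -4], 0.74)]
top grey_case [([469, -311, -2], 0.66)]
```

Agreed within noise; I lower to contact, release slowly, and back off.

>>> carry_out:
  motion: [0,0,0,0.003,0.001,0,1,0,0,0,0.003,0,0,1,0,0,0,0.001,0,0,1,0,0,0,0,0,0,1]

```text
time_s: 10.15
eef_pos: [0.4686, -0.3136, 0.0566]
eef_rot: [-0.03, 0.707, -0.03, -0.706]
wrist_force: [0.3, -0.0, -4.1]
opening: 0.667
```

>>> carry_out:
  motion: [0,0,0,0.002,-0.001,0.001,1,0,0,0,0.001,0,0,1,0,0,0,0,0,0,1]

```text
time_s: 10.45
eef_pos: [0.4678, -0.3126, 0.0543]
eef_rot: [-0.03, 0.707, -0.031, -0.706]
wrist_force: [0.1, -0.2, -4.0]
opening: 0.672
```

>>> carry_out:
  motion: [0,0,0,0.0005,0,0,1,0,0,0,0,0,0,-1,0,0,0,0,0,0,-1,0,0,0,0,0,0,-1,0,0,0,0,0,0,-1,0,0,0,0,0,0,-1,0,0,0,-0.02,0,0,-1,0,0,0,-0.03,0,0,-1,0,0,0,-0.03,0,0,-1,0,0,0,-0.02,0,0,-1]

```text
time_s: 11.45
eef_pos: [0.4668, -0.3118, 0.1545]
eef_rot: [0.031, -0.706, 0.03, 0.707]
wrist_force: [0.8, -0.3, 0.5]
opening: 0.999
```

```bash
python3 plan.py 657 -90 130 4.5 0 9 -1
```

```text
t 11.45 pos [ 466.8 -311.8  154.5] q [-0.8   0.23  1.71  0.    1.2   0.86] open 0.999 F [ 0.8 -0.3  0.5] dist [190.2 221.8 -24.5] rot [-9.4  0.1  0.1]
-1.05,0.01,0.02,0.0028,-0.0264,-0.0189,-1, -1.05,0.01,0.02,0.0028,-0.026,-0.0194,-1, -1.05,0.01,0.02,0.0028,-0.0257,-0.0199,-1, -1.05,0.01,0.02,0.0028,-0.0253,-0.0204,-1, -1.05,0.01,0.02,0.0027,-0.0249,-0.0208,-1, -1.05,0.01,0.02,0.0027,-0.0245,-0.0213,-1, -1.05,0.01,0.02,0.0027,-0.0241,-0.0217,-1, -1.05,0.01,0.02,0.0027,-0.0237,-0.0222,-1, -1.05,0.01,0.02,0.0027,-0.0233,-0.0226,-1
```

>>> carry_out:
  motion: [-1,0,0,0.002,-0.028,-0.02,-1,-1,0,0,0.002,-0.028,-0.02,-1,-1,0,0,0.002,-0.028,-0.021,-1,-1,0,0,0.002,-0.027,-0.021,-1,-1,0,0,0.002,-0.026,-0.022,-1,-1,0,0,0.002,-0.026,-0.022,-1,-1,0,0,0.002,-0.025,-0.023,-1,-1,0,0,0.002,-0.024,-0.023,-1,-1,0,0,0.002,-0.014,-0.013,-1,0,0,0,0,0,0,-1]

```text
time_s: 12.45
eef_pos: [0.6664, -0.0847, 0.1422]
eef_rot: [0.028, 0.71, 0.024, -0.704]
wrist_force: [0.1, 0.9, 0.9]
opening: 0.998
```

```bash
python3 plan.py 657 -90 60 4.5 0 4 -1; python3 - <<'E'
from fit import *
for t,x0,d in (("blue_case",(.466,-.312,-.08),(.092,.058,.045,.085)),("grey_case",(.466,-.312,-.08),(.1,.064,0,.045)),("orange_case",(.657,-.09,.08),(.084,.052,.003,.039))):
  for c in P:
    im=ctrl.camera(c); cv2.imwrite(f"pics/{c}4.png",im)
    m=tr(c,t,(*x0[:2],d[2]+.02)); r=fit({c:m},x0,*d) if "grey" not in t else ""
    print(c,t,[(np.round(w(c,d["point"])*1000).astype(int).tolist(),round(d["conf"],2)) for d in ctrl.landmark_of(c,t)[:1]],r)
E
```

```text
t 12.45 pos [666.4 -84.7 142.2] q [-0.3   0.47  1.43 -0.    1.24  1.2 ] open 0.998 F [0.1 0.9 0.9] dist [ -9.4  -5.3 -82.2] rot [-0.3 -0.5 -0.4]
-0.07,-0.12,-0.1,0.0205,0.001,0.0026,-1, -0.07,-0.12,-0.1,0.0205,0.0011,0.0026,-1, -0.07,-0.12,-0.1,0.0205,0.0011,0.0025,-1, -0.07,-0.12,-0.1,0.0206,0.0011,0.0025,-1
side blue_case [] (array([ 467.8, -311.5,   -3.3]), np.float64(54.4), [714])
top blue_case [([464, -312, 46], 0.64)] (array([ 469. , -313.6,   -7.4]), np.float64(52.0), [811])
side grey_case [([470, -312, -1], 0.88)] 
top grey_case [([491, 342, 46], 0.57)] 
side orange_case [([661, -91, 3], 0.91)] (array([656.4, -89.3,   1.9]), np.float64(39.3), [699])
top orange_case [([662, -88, 5], 0.58)] (array([656.2, -89.9,   5.5]), np.float64(268.1), [275])
```

>>> carry_out:
  motion: [-0.3,-0.4,-0.3,0.012,0.003,0.005,-1,0,0,0,0.02,0.001,0.003,-1,0,0,0,0.02,0.001,0,-1,0,0,0,0.02,0,0,-1,0,0,0,0.01,0,0,-1,0,0,0,0,0,0,-1]

```text
time_s: 13.95
eef_pos: [0.6561, -0.0934, 0.0549]
eef_rot: [-0.028, -0.706, -0.027, 0.707]
wrist_force: [-0.1, 0.2, -0.1]
opening: 1.006
```

```bash
python3 plan.py 657.5 -90 8 4.5 0 4 -1
```

```text
t 13.95 pos [656.1 -93.4  54.9] q [-0.32  0.56  1.48 -0.    1.1   1.17] open 1.006 F [-0.1  0.2 -0.1] dist [  1.4   3.4 -46.9] rot [-0.1  0.1 -0. ]
-0.02,0.02,-0.01,0.0117,-0.0008,-0.0004,-1, -0.02,0.02,-0.01,0.0117,-0.0008,-0.0004,-1, -0.02,0.02,-0.01,0.0117,-0.0008,-0.0004,-1, -0.02,0.02,-0.01,0.0117,-0.0008,-0.0004,-1
```

>>> carry_out:
  motion: [0,0,0,0.01,-0.003,-0.001,-1,0,0,0,0.015,-0.001,0,-1,0,0,0,0.014,0,0,-1,0,0,0,0.006,0,0,-1,0,0,0,0,0,0,1,0,0,0,0,0,0,1,0,0,0,0,0,0,1,0,0,0,0,0,0,1,0,0,0,0,0,0,1,0,0,0,0,0,0,1]

```text
time_s: 14.95
eef_pos: [0.658, -0.0893, 0.0081]
eef_rot: [0.028, 0.707, 0.027, -0.706]
wrist_force: [0.8, 0.5, -4.4]
opening: 0.598
```

>>> carry_out:
  motion: [0,0,0,0,0,0,1,0,0,0,0,0,0,1,0,0,0,0,0,0,1]

```text
time_s: 15.25
eef_pos: [0.6576, -0.0892, 0.0077]
eef_rot: [0.028, 0.707, 0.027, -0.706]
wrist_force: [-0.5, 0.1, -2.1]
opening: 0.597
```

>>> carry_out:
  motion: [0,0,0,-0.02,0,0,1,0,0,0,-0.04,0,0,1,0,0,0,-0.05,0,0,1,0,0,0,-0.045,0,0,1,0,0,0,-0.02,0,0,1,0,0,0,0,0,0,1]

```text
time_s: 15.85
eef_pos: [0.6556, -0.0885, 0.186]
eef_rot: [-0.027, -0.705, -0.028, 0.709]
wrist_force: [1.3, 0.3, -3.6]
opening: 0.603
```

```bash
python3 plan.py 467 -312 165 -5 0 9 1
```

```text
t 15.85 pos [655.6 -88.5 186. ] q [-0.31  0.41  1.41 -0.    1.33  1.18] open 0.603 F [ 1.3  0.3 -3.6] dist [-188.6 -223.5  -21. ] rot [9.5 0.3 0. ]
1.05,0.04,0,0.0024,0.0231,0.0228,1, 1.05,0.04,0,0.0024,0.0236,0.0224,1, 1.05,0.04,0,0.0024,0.024,0.0219,1, 1.05,0.04,0,0.0024,0.0244,0.0215,1, 1.05,0.04,0,0.0024,0.0247,0.0211,1, 1.05,0.04,0,0.0024,0.0251,0.0206,1, 1.05,0.04,0,0.0024,0.0255,0.0201,1, 1.05,0.04,0,0.0024,0.0259,0.0197,1, 1.05,0.04,0,0.0023,0.0262,0.0192,1
```

>>> carry_out:
  motion: [1.05,0.2,0,0,0.024,0.022,1,1.05,0.3,0,0,0.025,0.022,1,1.05,0.3,0,0,0.025,0.022,1,1.05,0.3,0,0,0.026,0.021,1,1.05,0.3,0,0,0.026,0.021,1,1.05,0.3,0,0,0.027,0.02,1,1,0.3,0,0,0.027,0.02,1,1,0.2,0,0,0.027,0.019,1,1,0,0,0,0.012,0.006,1,0,0,0,0,0,0,1]

```text
time_s: 16.85
eef_pos: [0.472, -0.311, 0.1665]
eef_rot: [-0.036, 0.713, -0.027, -0.7]
wrist_force: [0.6, -0.3, -4.0]
opening: 0.598
```

```bash
python3 plan.py 467 -312.5 120 -5 0 4 1
```

```text
t 16.85 pos [ 472.  -311.   166.5] q [-0.81  0.22  1.7   0.02  1.22  0.85] open 0.598 F [ 0.6 -0.3 -4. ] dist [ -5.   -1.5 -46.5] rot [-0.1 -1.1  0.8]
-0.02,-0.27,0.21,0.0116,0.0007,0.0014,1, -0.02,-0.27,0.21,0.0116,0.0006,0.0014,1, -0.02,-0.27,0.21,0.0116,0.0006,0.0013,1, -0.02,-0.27,0.21,0.0116,0.0005,0.0013,1
```

>>> carry_out:
  motion: [0,-0.6,0.4,0.012,0.001,0.003,1,0,-0.4,0.3,0.014,0.001,0.002,1,0,0,0,0.012,0,0,1,0,0,0,0.01,0,0,1,0,0,0,0.003,0,0,1,0,0,0,0,0,0,1]

```text
time_s: 17.45
eef_pos: [0.4681, -0.3063, 0.107]
eef_rot: [0.032, -0.705, 0.027, 0.708]
wrist_force: [0.4, 0.5, -3.7]
opening: 0.601
```

```bash
python3 plan.py 467 -312.5 91 -5 0 4 1
```

```text
t 17.45 pos [ 468.1 -306.3  107. ] q [-0.79  0.29  1.74  0.    1.11  0.86] open 0.601 F [ 0.4  0.5 -3.7] dist [ -1.1  -6.2 -16. ] rot [0.3 0.2 0.4]
0.06,0.06,0.1,0.004,0.0016,0.0001,1, 0.06,0.06,0.1,0.004,0.0016,0.0001,1, 0.06,0.06,0.1,0.004,0.0016,0.0001,1, 0.06,0.06,0.1,0.004,0.0016,0.0001,1
```

>>> carry_out:
  motion: [0.3,0.2,0.3,0.003,0.003,0,1,0,0,0,0.004,0.002,0,1,0,0,0,0.004,0.001,0,1,0,0,0,0,0,0,1]

```text
time_s: 17.85
eef_pos: [0.4685, -0.3134, 0.0963]
eef_rot: [-0.031, 0.707, -0.031, -0.706]
wrist_force: [-0.2, -0.4, -2.9]
opening: 0.599
```

```bash
python3 plan.py 467 -312.5 90 -5 0 4 1;  python3 - <<'E'
from h import *
cv2.imwrite("pics/side5.png",cv2.resize(ctrl.camera("side")[85:185,310:430],None,fx=5,fy=5,interpolation=cv2.INTER_CUBIC))
E
```

```text
t 17.85 pos [ 468.5 -313.4   96.3] q [-0.8   0.31  1.74  0.    1.09  0.86] open 0.599 F [-0.2 -0.4 -2.9] dist [-1.5  0.9 -6.3] rot [-0.  -0.1 -0. ]
-0.01,-0.02,-0.01,0.0016,-0.0002,0.0004,1, -0.01,-0.02,-0.01,0.0016,-0.0002,0.0004,1, -0.01,-0.02,-0.01,0.0016,-0.0002,0.0004,1, -0.01,-0.02,-0.01,0.0016,-0.0002,0.0004,1
```

View pics/side5.png

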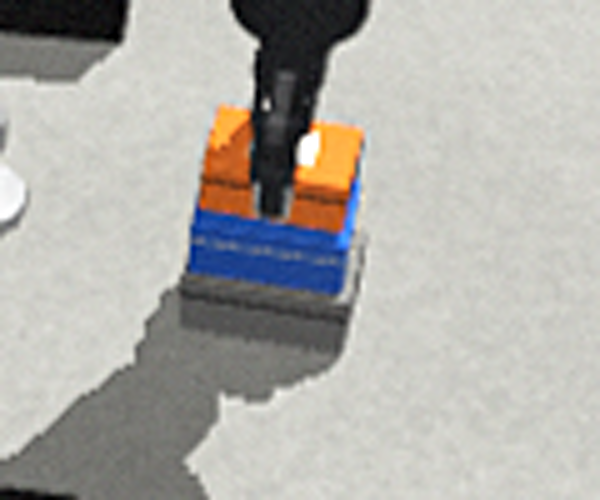

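The crop shows blue centred on grey, with near edges at x 190–345 against 182–352. Orange (202–350) hovers just above blue. I lower the last 6 mm.

>>> carry_out:
  motion: [0,0,0,0.003,0,0.001,1,0,0,0,0.0025,0,0,1,0,0,0,0.001,0,0,1,0,0,0,0,0,0,1]

```text
time_s: 18.3
eef_pos: [0.4678, -0.3139, 0.0903]
eef_rot: [-0.031, 0.707, -0.032, -0.705]
wrist_force: [0.3, -0.3, -2.7]
opening: 0.602
```

>>> carry_out:
  motion: [0,0,0,0.0005,-0.001,0,1,0,0,0,0,0,0,-1,0,0,0,0,0,0,-1,0,0,0,0,0,0,-1,0,0,0,0,0,0,-1,0,0,0,0,0,0,-1,0,0,0,-0.02,0,0,-1,0,0,0,-0.03,0,0,-1,0,0,0,-0.04,0,0,-1,0,0,0,-0.03,0,0,-1]

```text
time_s: 19.3
eef_pos: [0.466, -0.311, 0.21]
eef_rot: [0.032, -0.705, 0.03, 0.707]
wrist_force: [0.2, -0.7, 0.4]
opening: 1.0
```

```bash
python3 plan.py 432.5 355.5 180 -15 0 20 -1; python3 - <<'E'
from fit import *
for t,d in (("orange_case",(.084,.052,.085,.121)),("blue_case",(.092,.058,.045,.085))):
  x0=(.467,-.312,-.08)
  for c in P:
    im=ctrl.camera(c); cv2.imwrite(f"pics/{c}6.png",im)
    m=tr(c,t,(*x0[:2],d[2]+.02))
    print(c,t,[(np.round(w(c,d["point"])*1000).astype(int).tolist(),round(d["conf"],2)) for d in ctrl.landmark_of(c,t)[:1]],fit({c:m},x0,*d) if t[0]=="o" else "")
E
```

```text
t 19.3 pos [ 466. -311.  210.] q [-0.8   0.17  1.66  0.    1.31  0.86] open 1.0 F [ 0.2 -0.7  0.4] dist [-33.5 666.5 -30. ] rot [9.9 0.2 0.2]
0.5,0.01,0.01,0.0016,-0.033,0.0046,-1, 0.5,0.01,0.01,0.0016,-0.033,0.0049,-1, 0.5,0.01,0.01,0.0016,-0.033,0.0052,-1, 0.5,0.01,0.01,0.0016,-0.0329,0.0055,-1, 0.5,0.01,0.01,0.0016,-0.0329,0.0058,-1, 0.5,0.01,0.01,0.0016,-0.0328,0.006,-1, 0.5,0.01,0.01,0.0016,-0.0328,0.0063,-1, 0.5,0.01,0.01,0.0016,-0.0327,0.0066,-1, 0.5,0.01,0.01,0.0016,-0.0326,0.0069,-1, 0.5,0.01,0.01,0.0016,-0.0326,0.0072,-1, 0.5,0.01,0.01,0.0016,-0.0325,0.0075,-1, 0.5,0.01,0.01,0.0016,-0.0325,0.0077,-1, 0.5,0.01,0.01,0.0015,-0.0324,0.008,-1, 0.5,0.01,0.01,0.0015,-0.0323,0.0083,-1, 0.5,0.01,0.01,0.0015,-0.0322,0.0086,-1, 0.5,0.01,0.01,0.0015,-0.0322,0.0089,-1, 0.5,0.01,0.01,0.0015,-0.0321,0.0091,-1, 0.5,0.01,0.01,0.0015,-0.032,0.0094,-1, 0.5,0.01,0.01,0.0015,-0.0319,0.0097,-1, 0.5,0.01,0.01,0.0015,-0.0318,0.01,-1
side orange_case [([471, -313, 83], 0.91)] (array([ 466.8, -312. ,   -7.5]), np.float64(46.8), [620])
top orange_case [([470, -312, 89], 0.8)] (array([ 467.4, -312.9,   -7. ]), np.float64(283.3), [453])
side blue_case [([432, 354, 50], 0.34)] 
top blue_case [([461, -314, 45], 0.55)]
```

The stack measures as aligned to within 1–2 mm. Next is the portafilter.

>>> carry_out:
  motion: [0.5,0,0,0,-0.034,0.005,-1,0.5,0,0,0,-0.034,0.005,-1,0.5,0,0,0,-0.034,0.005,-1,0.5,0,0,0,-0.034,0.005,-1,0.5,0,0,0,-0.034,0.006,-1,0.5,0,0,0,-0.034,0.006,-1,0.5,0,0,0,-0.034,0.006,-1,0.5,0,0,0,-0.034,0.007,-1,0.5,0,0,0,-0.034,0.007,-1,0.5,0,0,0,-0.034,0.007,-1]

```text
time_s: 20.9
eef_pos: [0.4501, 0.0424, 0.2067]
eef_rot: [0.068, -0.702, 0.065, 0.706]
wrist_force: [0.5, 0.7, 0.1]
opening: 0.999
```

```bash
python3 plan.py 432.5 355.5 140 -15 0 10 -1
```

```text
t 20.9 pos [450.1  42.4 206.7] q [-0.17 -0.07  1.93  0.01  1.3   1.58] open 0.999 F [0.5 0.7 0.1] dist [-17.6 313.1 -66.7] rot [4.2 0.4 0.3]
0.42,0.04,0.03,0.0069,-0.0304,0.0075,-1, 0.42,0.04,0.03,0.0068,-0.0303,0.0078,-1, 0.42,0.04,0.03,0.0068,-0.0303,0.008,-1, 0.42,0.04,0.03,0.0068,-0.0302,0.0082,-1, 0.42,0.04,0.03,0.0068,-0.0302,0.0085,-1, 0.42,0.04,0.03,0.0068,-0.0301,0.0087,-1, 0.42,0.04,0.03,0.0067,-0.03,0.0089,-1, 0.42,0.04,0.03,0.0067,-0.03,0.0091,-1, 0.42,0.04,0.03,0.0067,-0.0299,0.0094,-1, 0.42,0.04,0.03,0.0067,-0.0299,0.0096,-1
```

>>> carry_out:
  motion: [0.4,0,0,0.005,-0.032,0.008,-1,0.4,0,0,0.005,-0.032,0.008,-1,0.4,0,0,0.005,-0.032,0.008,-1,0.4,0,0,0.005,-0.032,0.008,-1,0.4,0,0,0.005,-0.032,0.008,-1,0.4,0,0,0.005,-0.032,0.009,-1,0.4,0,0,0.005,-0.032,0.009,-1,0.4,0,0,0.005,-0.032,0.009,-1,0.4,0,0,0,-0.02,0.005,-1,0,0,0,0,0,0,-1]

```text
time_s: 21.9
eef_pos: [0.4356, 0.3434, 0.1658]
eef_rot: [0.09, -0.7, 0.086, 0.703]
wrist_force: [0.4, 0.5, 0.0]
opening: 0.999
```

```bash
python3 plan.py 432.5 355.5 110 -15 0 4 -1; python3 - <<'E'
from h import *
for c in P:
    im=ctrl.camera(c); cv2.imwrite(f"pics/{c}7.png",im)
    for t in ("head","neck"): print(c,t,[(np.round(w(c,d["point"])*1000,1).tolist(),round(d["conf"],2)) for d in ctrl.landmark_of(c,t)[:1]])
E
```

```text
t 21.9 pos [435.6 343.4 165.8] q [0.45 0.2  1.72 0.01 1.22 2.27] open 0.999 F [0.4 0.5 0. ] dist [ -3.1  12.1 -55.8] rot [0.7 0.3 0.3]
0.18,0.08,0.06,0.014,-0.0027,0.0014,-1, 0.18,0.08,0.06,0.014,-0.0027,0.0014,-1, 0.18,0.08,0.06,0.014,-0.0027,0.0015,-1, 0.18,0.08,0.06,0.0139,-0.0027,0.0015,-1
side head [([491.1, 339.6, 47.3], 0.59)]
side neck [([433.0, 356.7, 50.8], 0.67)]
top head [([493.0, 341.5, 42.6], 0.92)]
top neck [([436.1, 348.1, 50.7], 0.88)]
```

>>> carry_out:
  motion: [0.4,0.2,0.2,0.01,-0.006,0.003,-1,0.2,0,0,0.016,-0.004,0.002,-1,0,0,0,0.018,-0.002,0,-1,0,0,0,0.016,0,0,-1,0,0,0,0,0,0,-1]

```text
time_s: 22.7
eef_pos: [0.4358, 0.3519, 0.1037]
eef_rot: [-0.096, 0.701, -0.095, -0.7]
wrist_force: [-0.0, -0.9, -0.8]
opening: 1.001
```

```bash
python3 plan.py 432.5 355.5 33 -15 0 5 -1; python3 - <<'E'
from h import *
a=cv2.resize(ctrl.camera("side")[270:400,270:430],None,fx=4,fy=4,interpolation=cv2.INTER_CUBIC)
cv2.imwrite("pics/side8.png",a)
E
```

```text
t 22.7 pos [435.8 351.9 103.7] q [0.47 0.3  1.75 0.   1.1  2.31] open 1.001 F [-0.  -0.9 -0.8] dist [ -3.3   3.6 -70.7] rot [-0.5 -0.1  0.1]
-0.11,-0.01,0.02,0.0141,-0.0005,0.0008,-1, -0.11,-0.01,0.02,0.0141,-0.0005,0.0008,-1, -0.11,-0.01,0.02,0.0141,-0.0005,0.0008,-1, -0.11,-0.01,0.02,0.0141,-0.0005,0.0008,-1, -0.11,-0.01,0.02,0.0141,-0.0005,0.0008,-1
```

View pics/side8.png

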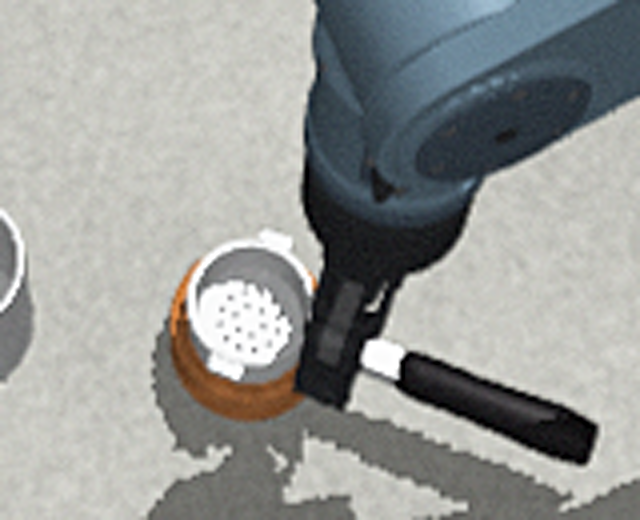

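The fingers straddle the neck: near finger at crop (328,385), cup centre (245,315), handle to (590,450). Descend and close.

>>> carry_out:
  motion: [-0.4,0,0,0.012,-0.003,0.003,-1,0,0,0,0.018,-0.001,0.001,-1,0,0,0,0.018,0,0,-1,0,0,0,0.014,0,0,-1,0,0,0,0.007,0,0,-1,0,0,0,0,0,0,-1]

```text
time_s: 23.35
eef_pos: [0.4362, 0.3594, 0.0352]
eef_rot: [-0.095, 0.704, -0.091, -0.698]
wrist_force: [-0.4, -0.4, 0.1]
opening: 1.002
```

```bash
python3 plan.py 432.5 355.5 33 -15 0 1 -1
```

```text
t 23.35 pos [436.2 359.4  35.2] q [0.48 0.41 1.76 0.   0.96 2.31] open 1.002 F [-0.4 -0.4  0.1] dist [-3.7 -3.9 -2.2] rot [-0.1 -0.4  0.4]
-0.14,-0.42,0.42,0.0022,0.0048,0.0025,-1
```

>>> carry_out:
  motion: [0,-0.4,0.4,0.002,0.004,0.003,-1,0,0,0,0,0.001,0,-1,0,0,0,0,0,0,-1]

```text
time_s: 23.65
eef_pos: [0.4327, 0.3556, 0.0344]
eef_rot: [-0.093, 0.702, -0.093, -0.7]
wrist_force: [0.2, 0.4, 0.4]
opening: 0.999
```

```bash
python3 plan.py 432.5 355.5 33 -15 0 1 -1
```

```text
t 23.65 pos [432.7 355.6  34.4] q [ 0.48  0.4   1.77 -0.    0.96  2.31] open 0.999 F [0.2 0.4 0.4] dist [-0.2 -0.1 -1.4] rot [-0.1 -0.1  0.1]
-0.13,-0.08,0.07,0.0014,0.0002,0.0001,-1
```

>>> carry_out:
  motion: [0,0,0,0.001,0,0,0,0,0,0,0,0,0,0.3,0,0,0,0,0,0,1,0,0,0,0,0,0,1,0,0,0,0,0,0,1,0,0,0,0,0,0,1,0,0,0,0,0,0,1,0,0,0,0,0,0,1,0,0,0,0,0,0,1,0,0,0,0,0,0,1]

```text
time_s: 24.65
eef_pos: [0.4338, 0.3562, 0.0352]
eef_rot: [-0.094, 0.702, -0.092, -0.699]
wrist_force: [-0.8, -0.7, 0.5]
opening: 0.171
```

>>> carry_out:
  motion: [0,0,0,0,0,0,1,0,0,0,0,0,0,1,0,0,0,0,0,0,1,0,0,0,0,0,0,1]

```text
time_s: 25.05
eef_pos: [0.4338, 0.3562, 0.0352]
eef_rot: [-0.094, 0.702, -0.092, -0.699]
wrist_force: [-0.1, 0.2, 0.6]
opening: 0.174
```

>>> carry_out:
  motion: [0,0,0,-0.01,0,0,1,0,0,0,-0.015,0,0,1,0,0,0,-0.02,0,0,1,0,0,0,-0.025,0,0,1,0,0,0,-0.03,0,0,1,0,0,0,-0.03,0,0,1,0,0,0,-0.03,0,0,1,0,0,0,-0.02,0,0,1,0,0,0,0,0,0,1]

```text
time_s: 25.95
eef_pos: [0.4295, 0.3545, 0.2263]
eef_rot: [0.093, -0.7, 0.093, 0.701]
wrist_force: [1.3, -0.3, -3.3]
opening: 0.169
```

```bash
python3 plan.py 615 -32 190 -2 0 10 1; python3 - <<'E'
from h import *
for c in P:
    im=ctrl.camera(c); cv2.imwrite(f"pics/{c}9.png",im)
    for t in ("head","neck","portafilter"): print(c,t,[(np.round(w(c,d["point"])*1000,1).tolist(),round(d["conf"],2)) for d in ctrl.landmark_of(c,t)[:1]])
print(ctrl.get_obs()["torque"])
cv2.imwrite("pics/side9.png",cv2.resize(ctrl.camera("side")[210:400,230:470],None,fx=3,fy=3,interpolation=cv2.INTER_CUBIC))
E
```

```text
t 25.95 pos [429.5 354.5 226.3] q [0.48 0.15 1.66 0.   1.34 2.31] open 0.169 F [ 1.3 -0.3 -3.3] dist [ 185.5 -386.5  -36.3] rot [-13.1   0.1   0. ]
-1.31,0.01,0,0.0036,0.0325,-0.028,1, -1.31,0.01,0,0.0036,0.0331,-0.0273,1, -1.31,0.01,0,0.0036,0.0337,-0.0265,1, -1.31,0.01,0,0.0036,0.0343,-0.0257,1, -1.31,0.01,0,0.0036,0.0349,-0.0249,1, -1.31,0.01,0,0.0036,0.0354,-0.0241,1, -1.31,0.01,0,0.0036,0.036,-0.0233,1, -1.31,0.01,0,0.0036,0.0365,-0.0225,1, -1.31,0.01,0,0.0036,0.037,-0.0216,1, -1.31,0.01,0,0.0036,0.0375,-0.0208,1
side head [([486.2, 338.8, 237.5], 0.97)]
side neck [([428.6, 355.6, 244.7], 0.82)]
side portafilter [([488.1, 339.0, 221.6], 0.86)]
top head [([484.6, 335.3, 229.0], 0.64)]
top neck [([429.1, 349.6, 239.8], 0.84)]
top portafilter [([483.9, 335.1, 210.1], 0.96)]
[0.07061566 0.0722425  0.02074769]
```

View pics/side9.png

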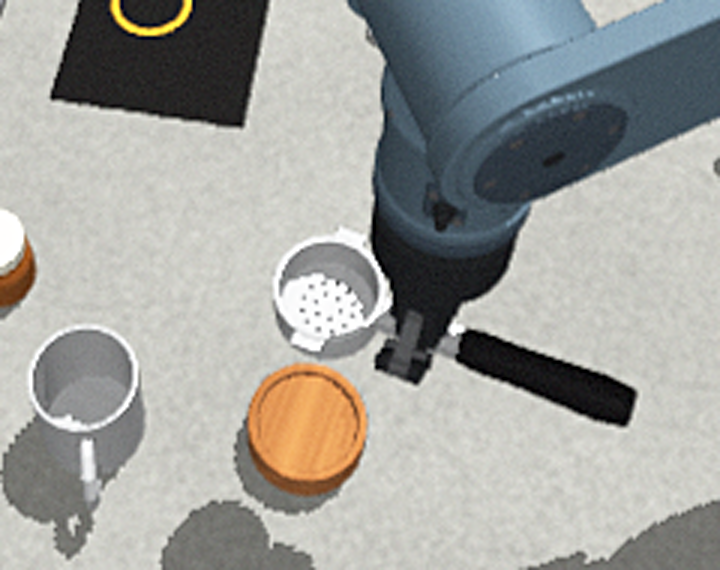

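Portafilter is held and clear of the rest, cup centre at crop (325,295), and the empty rest is at (307,430). I remeasure the focus with the mat now clear.

```bash
python3 - <<'E'
from fit import *
for c in P:
    im=ctrl.camera(c); T=np.array(P[c]["pose"]); K=np.linalg.inv(P[c]["mtx"])
    def back(v,z): 
        r=(T[:3,:3]@K@np.c_[v,np.ones(len(v))].T).T; return T[:3,3]+r*((z-T[2,3])/r[:,2])[:,None]
    i=im.astype(int); wgt=np.clip(np.minimum(i[...,2],i[...,1])-i[...,0]-25,0,None)
    v=np.argwhere(wgt>0)[:,::-1]; x=back(v,.003); k=np.hypot(*(x[:,:2]-[.673,-.034]).T)<.06; x=x[k]; ww=wgt[wgt>0] if 0 else np.array([wgt[b,a] for a,b in v[k]])
    A=np.c_[2*x[:,:2],np.ones(len(x))]; s=np.sqrt(ww)[:,None]; sol=np.linalg.lstsq(A*s,(x[:,:2]**2).sum(1)*s[:,0],rcond=None)[0]
    print(c,"ring centre",(sol[:2]*1000).round(1),"r",round(1000*np.sqrt(sol[2]+sol[0]**2+sol[1]**2),1),len(x))
    yy,xx=np.mgrid[:400,:640]; allx=back(np.c_[xx.ravel(),yy.ravel()],.003)
    near=(np.abs(allx[:,0]-.655)<.11)&(np.abs(allx[:,1]+.034)<.14)
    g=im.max(2).ravel().astype(float); lo=np.percentile(g[near],20); hi=np.percentile(g[near],97); print(lo,hi)
    d=((im.min(2).ravel()<(lo+hi)/2)&near).reshape(400,640).astype(np.uint8)
    n,lab,st,ce=cv2.connectedComponentsWithStats(d); kk=1+st[1:,4].argmax(); pts=np.argwhere(lab==kk)[:,::-1].copy().astype(np.int32)
    m=np.zeros((400,640),np.uint8); cv2.fillConvexPoly(m,cv2.convexHull(pts),1)
    print(c,"camera",fit({c:m.astype(float)},(.804,-.038,-.03),.17,.23,0,.003,-.15))
E
```

```text
side ring centre [673.  -33.5] r 33.2 219
36.0 223.0
side camera (array([802.7, -37.3,  -2.1]), np.float64(85.9), [4452])
top ring centre [673.4 -34.1] r 33.1 303
67.0 169.0
top camera (array([803.6, -39.4,  -2.4]), np.float64(82.7), [4186])
```

>>> carry_out:
  motion: [-1.3,0,0,0,0.033,-0.028,1,-1.3,0,0,0,0.034,-0.028,1,-1.3,0,0,0,0.035,-0.027,1,-1.3,0,0,0,0.035,-0.026,1,-1.3,0,0,0,0.036,-0.026,1,-1.3,0,0,0,0.037,-0.025,1,-1.3,0,0,0,0.037,-0.024,1,-1.3,0,0,0,0.037,-0.023,1,-1.3,0,0,0,0.025,-0.012,1,0,0,0,0,0,0,1]

```text
time_s: 27.5
eef_pos: [0.5965, -0.0016, 0.2188]
eef_rot: [0.015, -0.704, 0.018, 0.71]
wrist_force: [-0.7, 0.6, -3.0]
opening: 0.172
```

```bash
python3 plan.py 621.5 -31.8 189.7 -2.2 20 8 1
```

```text
t 27.5 pos [596.5  -1.6 218.8] q [-0.2   0.25  1.56 -0.01  1.35  1.42] open 0.172 F [-0.7  0.6 -3. ] dist [ 25.  -30.2 -29.1] rot [-0.4 20.5 -0.3]
-0.05,2.56,-0.04,0.0036,0.0036,-0.0033,1, -0.05,2.56,-0.04,0.0038,0.0036,-0.0032,1, -0.05,2.56,-0.04,0.0039,0.0036,-0.003,1, -0.05,2.56,-0.04,0.004,0.0036,-0.0028,1, -0.05,2.56,-0.04,0.0041,0.0036,-0.0026,1, -0.05,2.56,-0.04,0.0043,0.0036,-0.0024,1, -0.05,2.56,-0.04,0.0044,0.0036,-0.0022,1, -0.05,2.56,-0.04,0.0044,0.0036,-0.002,1
```

>>> carry_out:
  motion: [0,2.6,0,0.0035,0.004,-0.0035,1,0,2.6,0,0.004,0.004,-0.003,1,0,2.6,0,0.004,0.004,-0.003,1,0,2.6,0,0.004,0.004,-0.003,1,0,2.6,0,0.004,0.004,-0.0025,1,0,2.6,0,0.004,0.004,-0.0025,1,0,2.6,0,0.004,0.003,-0.002,1,0,1.5,0,0.002,0,0,1,0,0,0,0,0,0,1]

```text
time_s: 28.4
eef_pos: [0.6155, -0.0262, 0.1872]
eef_rot: [-0.013, 0.816, -0.019, -0.578]
wrist_force: [-1.3, 0.2, -4.0]
opening: 0.172
```

```bash
python3 plan.py 621.5 -31.8 189.7 -2.2 20 2 1; python3 - <<'E'
from h import *
H=[];N=[];O=[]
for k in range(3):
  for c in P:
    im=ctrl.camera(c)
    for t in ("head","neck","portafilter"): print(c,t,[(np.round(w(c,d["point"])*1000,1).tolist(),round(d["conf"],2)) for d in ctrl.landmark_of(c,t)[:1]])
E
```

```text
t 28.4 pos [615.5 -26.2 187.2] q [-0.27  0.1   1.83  0.1   0.88  1.29] open 0.172 F [-1.3  0.2 -4. ] dist [ 6.  -5.6  2.5] rot [-0.4  0.6 -0.2]
-0.22,0.31,-0.09,-0.0002,0.0026,-0.0034,1, -0.22,0.31,-0.09,-0.0001,0.0026,-0.0034,1
side head [([666.5, -27.1, 217.2], 0.63)]
side neck [([609.7, -27.9, 200.6], 0.87)]
side portafilter [([675.5, -29.4, 201.3], 0.86)]
top head [([669.4, -27.9, 216.0], 0.71)]
top neck [([615.6, -32.3, 205.7], 0.77)]
top portafilter [([675.4, -35.4, 199.7], 0.71)]
side head [([667.2, -28.2, 219.8], 0.62)]
side neck [([614.6, -27.8, 199.8], 0.87)]
side portafilter [([676.5, -30.7, 202.1], 0.91)]
top head [([670.6, -31.5, 217.4], 0.88)]
top neck [([611.8, -29.5, 202.3], 0.58)]
top portafilter [([676.9, -35.1, 200.1], 0.75)]
side head [([670.0, -30.7, 221.9], 0.96)]
side neck [([609.7, -24.6, 199.9], 0.89)]
side portafilter [([673.0, -30.3, 203.0], 0.67)]
top head [([668.9, -30.4, 218.4], 0.62)]
top neck [([614.0, -33.1, 205.8], 0.71)]
top portafilter [([677.7, -34.2, 204.0], 0.94)]
```

The measured head (669,-29,218) and tilt (≈20–22°) agree with the model, so there is no slip. Final correction.

>>> carry_out:
  motion: [-0.3,0.3,-0.1,0,0.003,-0.0035,1,-0.1,0.2,-0.1,0,0.0025,-0.0025,1,0,0,0,0,0,0,1,0,0,0,0,0,0,1]

```text
time_s: 30.0
eef_pos: [0.623, -0.0337, 0.1906]
eef_rot: [-0.011, 0.819, -0.016, -0.573]
wrist_force: [-0.3, 0.9, -2.5]
opening: 0.175
```

```bash
python3 plan.py 621 -31.8 189.4 -2.2 20 1 1
```

```text
t 30.0 pos [623.  -33.7 190.6] q [-0.29  0.11  1.82  0.11  0.88  1.27] open 0.175 F [-0.3  0.9 -2.5] dist [-2.   1.9 -1.2] rot [-0.  -0.1 -0. ]
0,-0.07,-0.02,0.0004,-0.0018,0.0024,1
```

>>> carry_out:
  motion: [0,0,0,0.0004,-0.0015,0.0018,1,0,0,0,0,0,0,1,0,0,0,0,0,0,1]

```text
time_s: 30.3
eef_pos: [0.6213, -0.032, 0.1894]
eef_rot: [-0.011, 0.819, -0.016, -0.573]
wrist_force: [0.4, -0.2, -2.3]
opening: 0.176
```

```bash
python3 plan.py 621 -31.8 189.4 -2.2 20 1 1; python3 - <<'E'
from fit import *
D={}
for k in range(4):
  for c in P:
    im=ctrl.camera(c); cv2.imwrite(f"pics/{c}10.png",im)
    for t in ("head","neck","portafilter")+(("grey_case","blue_case","orange_case","tamper","pitcher","jar","wrench") if k==0 else ()):
        l=[d for d in ctrl.landmark_of(c,t)[:1] if d["conf"]>.4]
        if l: D.setdefault(t,[]).append(w(c,l[0]["point"])*1000)
for t in D: print(t,np.mean(D[t],0).round(1),np.std(D[t],0).round(1))
h,n,o=[np.mean(D[t],0) for t in("head","neck","portafilter")]
print("tilt neck",np.degrees(np.arctan2(*(h-n)[[2,0]]))+4.8,"tilt axis",np.degrees(np.arctan2((o-h)[0],(h-o)[2])),"yaw",np.degrees(np.arctan2(*(h-n)[[1,0]])))
cv2.imwrite("pics/fin.png",cv2.imread("pics/side10.png"))
E
```

```text
t 30.3 pos [621.3 -32.  189.4] q [-0.29  0.11  1.82  0.11  0.88  1.27] open 0.176 F [ 0.4 -0.2 -2.3] dist [-0.3  0.2 -0. ] rot [-0.  -0.1 -0. ]
-0.01,-0.05,-0.02,-0.0001,-0.0002,0.0002,1
head [691.7 -34.1 188.1] [46.3  3.3 77.1]
neck [617.  -33.7 203.9] [1.9 2.2 1.4]
portafilter [680.9 -36.5 202.7] [0.7 2.7 1.7]
grey_case [ 467.6 -311.9   -2.1] [0.8 0.2 1.9]
blue_case [ 463.9 -309.5   45.5] [0.4 1.4 0.5]
tamper [ 6.519e+02 -3.745e+02 -4.000e-01] [1.1 2.2 0.1]
pitcher [647.5 350.1   1.8] [0.5 0.9 0.1]
jar [ 7.426e+02  2.460e+02 -7.000e-01] [0.6 0.2 0.7]
wrench [398.2   4.8   1.8] [3.7 0.2 0.1]
orange_case [ 469.9 -312.8   87. ] [0. 0. 0.]
tilt neck -7.118395787619998 tilt axis -143.40553995670615 yaw -0.29508390647898053
```

View pics/fin.png

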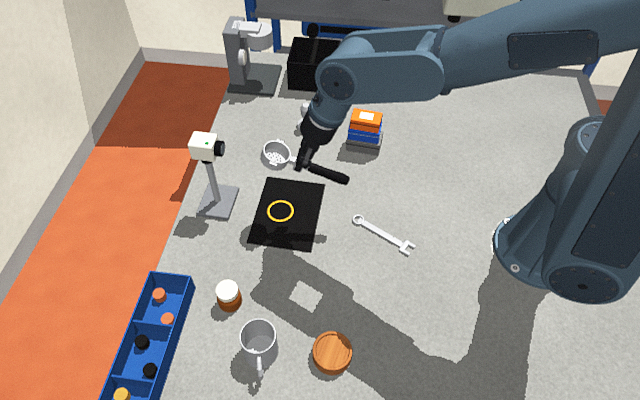

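The picture shows the head (276,152) before the lens, the stack whole at (365,130) and the bystanders in place. One head reading was a wild outlier. I recheck with medians and hand in if it is within 3 mm.

```bash
python3 - <<'E'
from h import *
D={}
for k in range(5):
  for c in P:
    ctrl.camera(c)
    for t in ("head","neck","portafilter"):
        l=ctrl.landmark_of(c,t)[:1]
        if l: D.setdefault(t,[]).append(w(c,l[0]["point"])*1000)
h,n,o=[np.median(D[t],0) for t in("head","neck","portafilter")]
print(h.round(1),n.round(1),o.round(1)); print([np.round(a-[673.2,-33.8,220],1).tolist() for a in D["head"]])
print("tilt neck",np.degrees(np.arctan2(*(h-n)[[2,0]]))+4.8,"yaw",np.degrees(np.arctan2(*(h-n)[[1,0]])))
ob=ctrl.get_obs(); print(ob["time_s"],ob["eef_pos"],np.abs(ob["dq"]).max())
if np.linalg.norm(h-[673.2,-33.8,220])<3: print("in",ctrl.hand_in())
E
```

```text
[674.1 -33.4 219.4] [618.1 -35.5 203.2] [680.3 -37.7 203.1]
[[1.6, 0.7, 1.6], [5.7, -5.4, -17.0], [2.4, 0.8, -1.2], [-0.4, -2.7, -0.2], [-1.1, 0.7, 1.5], [0.2, -1.6, -2.1], [-2.0, 2.6, 1.9], [3.5, 0.2, -2.8], [-4.1, 2.0, -0.9], [1.7, -2.5, 0.2]]
tilt neck 20.87952948152764 yaw 2.135551640534162
34.6 [ 0.62131704 -0.03207206  0.18945079] 0.0012253926371813893
the job is handed in; nothing more can be done
in None
```

I stacked the blue case on the grey one and the orange on the blue, then lifted the portafilter out of the rest by its neck. I handed in at about 34.6 s while still holding it at the focus point.

- **Portafilter position:** the head's median measured position was within about 1.2 mm of the focus (+0.9, +0.4, −0.6 mm). The tilt measured about 21°, and the arm was still.
- **Portafilter heading:** measured yaw was +2.1° from head and neck, against −2.2° wanted. The points behind it are only good to about 4 mm over 60 mm, so it is weak evidence. The gripper's own heading was within 0.1° of the target.
- **Stack:** outline fits put blue and orange within about 1–3 mm of grey's estimated centre. The single-point readings scattered up to 4 mm more, mostly blue's. The last picture shows the column standing straight.
- **Bystanders:** tamper, jug, jar and wrench read at their starting places, within measurement noise.
- **Odd readings:** one head reading in the second-to-last check was a wild outlier that spoiled its average. In the last check one was 17 mm low against nine good ones, so I used medians.

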